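Hold the green reference glass in the beam of the lens tester

TASK

The welding-lens tester is checked with a reference glass. First slide the tester's lamp shutter fully open by its red tab, then take the green glass cell out of the rack, touching it only on its two white frosted faces and never on its clear polished faces, and hold it upright in the gap between the two heads so that the beam passes squarely through its clear faces, through the middle of the part below the fingers. Do not let the cell touch the tester, leave the amber and blue cells, the red magnet and the side cutters where they are, and finish while still holding the cell steady there: do not put it down or let go.

Things in the scene. Friction and masses are not known exactly. Their poses are not given: they have to be found in the camera images.
- green_cell: the green glass block to hold: upright square prism 26 x 26 x 70 mm, about 0.12 kg, solid, standing loose in any one of the rack's pockets. Origin: centre of its underside, z up. Its +y and -y faces are white and frosted (grip these, 26 mm apart, each 26 mm wide; they look across the row within 30 degrees); its +x and -x faces are clear and polished
- green_cell_windows: the two clear polished faces of the green cell (its +x and -x faces); same origin and axes as green_cell; not to be touched by the robot
- green_cell_beam (a point): point on the green cell's vertical axis, 24 mm above its underside, where the beam should pass; same axes as the cell
- amber_cell: same glass block in amber, in another pocket; stays there
- blue_cell: same glass block in blue, in another pocket; stays there
- rack: fixed black rack, 226 x 70 mm, 24 mm tall, origin at the centre of its underside, three round pockets in a row along its own x at -75, 0 and +75 mm, each 45 mm wide and 14 mm deep, so that the cells stand on a floor 10 mm above the table and project 46 mm above the rack's top
- tester: fixed light-transmission tester: base plate 220 x 100 x 12 mm, long along its x, origin at the centre of its underside; blue lamp head at -x, grey receiver head at +x, each 50 mm long in x, 74 mm wide in y, tops 125 mm above the table; the free gap between them is 62 mm along x, open above and to both sides, with only the base plate under it
- tester_beam (a point): middle of the gap on the beam's line, 100 mm above the table; the beam runs along this point's x axis (tester's x) from the lamp to the receiver, about 16 mm in diameter; z up
- shutter (a joint): lamp shutter, a thin steel blade before the lamp's lens sliding sideways along the tester's +y (roughly toward the robot): 0 m shut, 0.030 m fully open (end stop); starts within 4 mm of shut, sliding friction about 1.5 N, stays where left
- shutter_tab (a point): centre of the top of the red shutter tab that stands above the blue lamp head: 13 mm along the tester's x, 10 mm along its y (pinch or push it along y), reaching from 127 to 157 mm above the table; moves with the shutter
- arrow_magnet_b: bystander: flat red arrow-shaped welding magnet, 76 x 87 x 16 mm, lying loose on the table; origin at the centre of its underside
- side_cutters: bystander: side cutters with green and black grips, 101 x 163 x 17 mm, lying loose on the table; origin at the centre of its underside
Not all that is in view belongs to the job. Of the things that look like the rack, the largest one is meant.

How it is judged:
By the outcome, as a careful person would: the job done as asked, in the order asked, and still so for the second after the job is handed in, while the arm keeps its last pose, push and grip.
It also fails if it takes over 51 s, if anything falls off the work surface, if the arm or the gripper's body presses on something with over 40 N, if the wrist force passes 120 N, or if a joint passes its speed limit or range.

ROBOT

A 7-joint arm with a two-finger parallel gripper is mounted at the origin on a cart in front of the work surface, level with it; the furniture and walls round the work are solid. World frame = base frame: x ahead of the robot, y to its left, z up, the work surface at z = 0. Lengths are in m, angles in rad, forces in N, time in s.
With the tool pointing down it reaches from about 0.425 to 1.025 m from the base axis. Payload 3.6 kg.
Tool frame: the origin (TCP) lies midway between the tips of the shut fingers; the grasp point (between the pads) lies behind it (robot.grasp_offset is the z of the grasp point in the tool frame, in m); z points along the fingers, y is the line along which they close (so a half turn about z gives the same grasp; the last joint's range is limited). The gripper opens to 85 mm and grips with 20 to 120 N. Pads are 22 mm wide; open, the fingers measure 114 mm over their backs; the gripper's body (76 mm by 85 mm) begins 54 mm behind the grasp point. The pads swing forward as they close: fully open they stand 13 mm farther back than shut.
Start: joints at [1.083, 0.591, 0.048, 1.609, -0.033, 0.943, -0.034], TCP at [0.279, -0.669, 0.231] pointing down, gripper open.
Joint ranges: [-2.69, 2.69], [-0.47, 2.24], [-1.27, 1.36], [0.19, 2.51], [-1.53, 4.68], [0.08, 2.07], [-3.09, 3.09]. Speed limits (rad/s): [2.57, 2.57, 3.14, 3.14, 3.14, 3.14, 3.14].

INTERFACE

Orientations are given as a unit quaternion [w, x, y, z].
In Python, from rig import robot gives the robot as it stands.
- The arm moves only by the shell command python3 -m crank 'ROWS' [OPENING]. ROWS is a JSON object of lists of equal length, an entry for each row: "xyz": the shift along the tool's x, y, z in m, a list of three; "angular": the turn, a rotation vector about the tool's x, y, z in rad, a list of three. In form: {"xyz": [[dx, dy, dz], ...], "angular": [[ax, ay, az], ...]}. A call has 1 to 12 rows; each row shifts and turns the commanded pose from where the row before left it, along the tool's axes as they then stand; what a row does not reach is not made up. A row lasts 1/10 s, in which the tool goes at most 50 mm and 8.59 degrees, less where a joint would pass 70% of its speed; a pose out of reach is approached as far as the arm can. A call with a gripper value outside its range is refused whole. OPENING is the finger opening in m, from 0 to 0.0854, set as the call begins (- or left out, the last holds). The fingers move at their own pace and stop on an object; the grip force is fixed at half the most. Time passes only in rows, so rows that do not move let the fingers close. It gives the time, the measured TCP pose, the force, the opening and the grip force at its end, in the units of the state.
- robot.observe(): the state, without advancing time (a new reading comes with each control period).
- robot.capture(name): name is "scene" or "top" or "wrist"; returns the picture (384x512x3 uint8, red, green, blue); there is no depth.
- robot.get_calibration(name): a dict with "mtx" (3x3 intrinsics, pixels), "k1" (the pictures are not rectified: a ray, as slopes to the right and down, at radius r is drawn at 1 + k1 r^2 times it, then the intrinsics apply), "rvec" (rotation vector, rad) and "tvec" (3), from world to camera coordinates, as OpenCV has them. Camera axes: x right, y down, z forward; pixel columns grow to the right and rows downward; lengths in m; the calibration is good to about 2 mm. A picture is of the moment at which its call begins: read the wrist's pose just before it. get_calibration takes no time and is no camera call; for the wrist camera it gives the pose at the moment of the call.
- robot.sign_off(): hands the job in; it is judged then, once.
The state is a dict: "clock": time; "joints": joint angles; "joint_velocities": joint speeds; "tau": joint torques, N m; "eef_pos": TCP position; "eef_rot": TCP orientation; "contact_force": force on the tool from outside, world axes, zero at the start; "torque": the same for the moment, N m; "grip_width": finger opening in m; "finger_force": force on a finger pad.
Only numpy, scipy, OpenCV 4.12 (cv2) and the standard library are available. Lean on these libraries where they do the work, as an engineer would, in place of code of your own. Each camera call takes 0.05 s, during which the arm holds its last target. There are 200 camera calls.

## Working session

There is one attempt and no reset: what is moved stays moved. The work goes in short steps, Python scripts to look and compute and a shell command to move; the robot and the scene stay as the last step left them, time stands still between calls to the robot, and variables do not carry over. Pictures are saved under pics/ and viewed, at most 10 in all, crops included, and the job is handed in when it is done.

```bash
mkdir -p pics
cat > h.py <<'E'
import numpy as np, cv2, json
from rig import robot
from scipy.spatial.transform import Rotation as R
def cal(n):
    c=robot.get_calibration(n); return {k:np.array(v,float) if k!='k1' else float(v) for k,v in c.items()}
def ray(c,u,v):
    K=c['mtx'].reshape(3,3); d=np.array([c['k1'],0,0,0,0])
    p=cv2.undistortPoints(np.array([[[u,v]]],float),K,d)[0,0]
    M=cv2.Rodrigues(c['rvec'])[0]; o=-M.T@c['tvec'].ravel(); return o,M.T@np.array([p[0],p[1],1])
def at(c,u,v,z):
    o,d=ray(c,u,v); return o+d*(z-o[2])/d[2]
def proj(c,P):
    return cv2.projectPoints(np.atleast_2d(np.array(P,float)),c['rvec'],c['tvec'],c['mtx'].reshape(3,3),np.array([c['k1'],0,0,0,0]))[0][:,0]
def st():
    s=robot.observe(); q=s['eef_rot']; return s,np.array(s['eef_pos']),R.from_quat([q[1],q[2],q[3],q[0]])
E
python3 - <<'E'
from h import *
for n in('scene','top'):
    cv2.imwrite(f'pics/{n}0.png',cv2.resize(robot.capture(n)[:,:,::-1],(800,600),interpolation=cv2.INTER_CUBIC))
    c=cal(n); print(n,c['mtx'],c['k1'],ray(c,256,192))
s,p,r=st(); print(s,robot.grasp_offset); print(r.as_matrix().round(3))
E
```

```text
scene [[451.19580492   0.         255.71348771]
 [  0.         451.19580492 190.97617149]
 [  0.           0.           1.        ]] -0.04194085265757998 (array([-0.37857232,  1.03003568,  1.08926726]), array([ 0.58093815, -0.55453956, -0.59582069]))
top [[472.71522517   0.         254.45756219]
 [  0.         472.71522517 186.27152725]
 [  0.           0.           1.        ]] -0.015232683445264381 (array([0.35802629, 0.10221714, 1.44092612]), array([ 0.15934327, -0.01480711, -0.98719196]))
{'clock': 0.1, 'joints': array([ 1.08249669,  0.59207406,  0.04831043,  1.60972181, -0.03329298,
        0.94271362, -0.03369242]), 'joint_velocities': array([-0.00064316, -0.00246638,  0.00061757, -0.00375643,  0.00042716,
        0.00080086,  0.00058042]), 'tau': array([ 4.36855975e-03, -5.49996758e+01,  1.55285507e+00, -1.98824626e+01,
        9.68924171e-03,  3.83232531e-03,  1.27222631e-05]), 'eef_pos': array([ 0.27855899, -0.66851837,  0.23021135]), 'eef_rot': array([-1.02093344e-03,  9.80570842e-01,  1.96162452e-01, -2.70018046e-04]), 'contact_force': array([ 0.09405219,  0.23211369, -0.75826898]), 'torque': array([-0.01978748,  0.07485714,  0.03831471]), 'finger_force': 0.0, 'grip_width': 0.08538338721346275} -0.0187
[[ 0.923  0.385 -0.001]
 [ 0.385 -0.923  0.002]
 [-0.    -0.002 -1.   ]]
```

View pics/scene0.png

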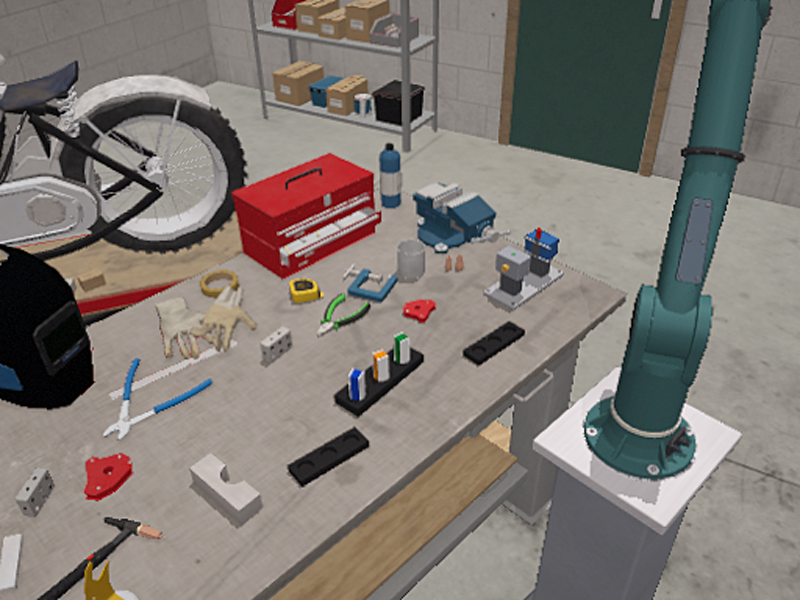

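View pics/top0.png

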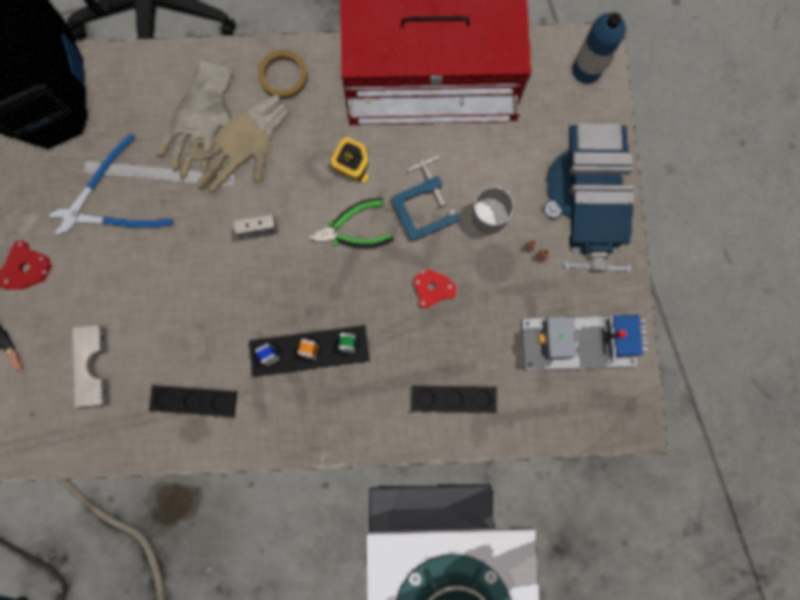

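Viewed both pictures. Possible confusions, in top-view pixels at 800 px scale:
- **Racks:** the large rack with cells is at (308,350). The small decoy racks are at (193,401) and (453,399).
- **Cells:** green is at (347,343), amber at (308,348), blue at (266,354).
- **Red tab:** it is at (622,334) on the blue head. The magnets at (434,288) and (22,266) are not the tab.

I choose the green cell in the large rack and will check it in a close crop.

Run:
```python
from h import *
im=robot.capture('top')[:,:,::-1]; cv2.imwrite('pics/topraw.png',im)
a=im[200:248,152:242]; b=im[195:243,330:420]
cv2.imwrite('pics/crop1.png',cv2.resize(np.vstack([a,b]),None,fx=6.2,fy=6.2,interpolation=cv2.INTER_CUBIC))
```

```text
(no output)
```

View pics/crop1.png

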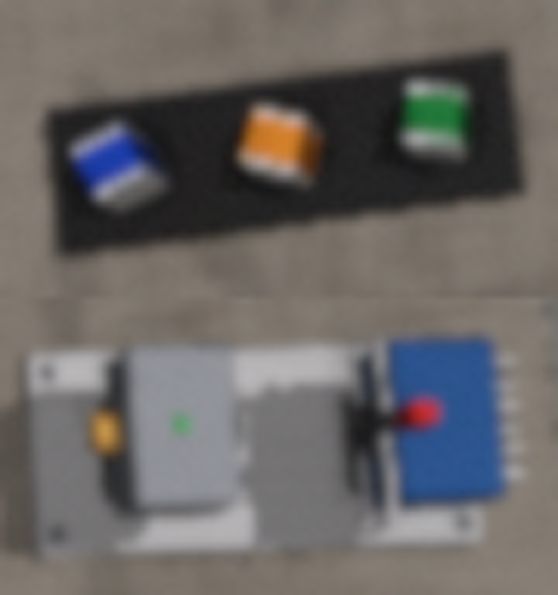

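Run:
```python
from h import *
c=cal('top')
def A(x,y,z): return at(c,(x+.5)/6.2-.5+152,(y+.5)/6.2-.5+200,z)
def B(x,y,z): return at(c,(x+.5)/6.2-.5+330,(y+.5)/6.2-.5+195-48,z)
r=np.array([A(*q,.024) for q in[(47,110),(510,52),(523,192),(60,253)]]); print('rack',r.round(4).tolist(),r.mean(0),np.linalg.norm(np.diff(r,axis=0),axis=1))
print('axis',np.degrees(np.arctan2(*(r[0]+r[3]-r[1]-r[2])[[1,0]])))
print('green',A(435,108,.08)); ax=(r[1]+r[2]-r[0]-r[3])[:2];ax/=np.linalg.norm(ax);print('pocket',r.mean(0)[:2]+.075*ax)
g=np.array([B(*q,.125) for q in[(128,347),(235,345),(240,503),(135,508)]]);l=np.array([B(*q,.125) for q in[(390,342),(490,338),(505,498),(392,505)]])
print('grey',g.mean(0),'lamp',l.mean(0),'mid',(g.mean(0)+l.mean(0))/2,'d',np.linalg.norm(g.mean(0)-l.mean(0)))
d=g.mean(0)-l.mean(0);print('tester x deg',np.degrees(np.arctan2(d[1],d[0])), np.diff(g,axis=0).round(3).tolist())
p=[B(*q,.012) for q in[(28,352),(38,553),(483,545)]];print('plate',np.round(p,4).tolist(),'ctr',(p[0]+p[2])/2)
e=p[0]-p[1];f=p[1]-p[2];print(np.degrees(np.arctan2(e[1],e[0]))+90,np.degrees(np.arctan2(f[1],f[0])),np.linalg.norm(e),np.linalg.norm(f))
print('tab',B(425,410,.157))
```

```text
rack [[0.5167, 0.374, 0.024], [0.5396, 0.1491, 0.024], [0.4713, 0.144, 0.024], [0.4475, 0.3671, 0.024]] [0.49375875 0.25854623 0.024     ] [0.22602469 0.06840216 0.2243428 ]
axis 95.95783128371085
green [0.50695632 0.18263075 0.08      ]
pocket [0.50154349 0.18395134]
grey [ 0.49761217 -0.2054107   0.125     ] lamp [ 0.49693801 -0.3235623   0.125     ] mid [ 0.49727509 -0.2644865   0.125     ] d 0.11815352649810199
tester x deg 89.6730797124472 [[-0.0, -0.049, 0.0], [-0.072, 0.002, 0.0], [-0.001, 0.048, 0.0]]
plate [[0.5478, -0.1568, 0.012], [0.449, -0.1564, 0.012], [0.4473, -0.3744, 0.012]] ctr [ 0.49756516 -0.26558023  0.012     ]
89.74081758637875 89.55610165849235 0.09876058437709005 0.21801272000222127
tab [ 0.49837408 -0.30500769  0.157     ]
```

```bash
python3 -m crank '{"xyz":[[0,0,-0.004],[0,0,-0.004],[0,0,-0.004],[0,0,-0.004],[0,0,-0.004],[0,0,0],[0,0,0],[0,0,0]],"angular":[[0,0,-0.146],[0,0,-0.146],[0,0,-0.146],[0,0,-0.146],[0,0,-0.146],[0,0,-0.146],[0,0,-0.146],[0,0,-0.146]]}' 0
python3 -m crank '{"xyz":[[0.03,0.022,0],[0.03,0.022,0],[0.03,0.022,0],[0.03,0.022,0],[0.03,0.022,0],[0.03,0.022,0],[0.03,0.022,0],[0.03,0.022,0],[0.03,0.022,0],[0.03,0.022,0],[0.03,0.022,0],[0,0,0]],"angular":[[0,0,0],[0,0,0],[0,0,0],[0,0,0],[0,0,0],[0,0,0],[0,0,0],[0,0,0],[0,0,0],[0,0,0],[0,0,0],[0,0,0]]}'
python3 - <<'E'
from h import *
s,p,r=st();print(p,r.as_matrix().round(4),s['joints'],s['contact_force'])
cv2.imwrite('pics/w1.png',robot.capture('wrist')[:,:,::-1])
E
```

```text
clock: 0.95
eef_pos: [0.2786, -0.669, 0.2509]
eef_rot: [-0.0, 0.708, 0.706, 0.0]
contact_force: [-0.2, -0.8, -0.6]
grip_width: -0.0004
finger_force: 0.0
clock: 2.15
eef_pos: [0.5281, -0.3339, 0.2515]
eef_rot: [-0.0, 0.706, 0.708, 0.003]
contact_force: [-0.7, 0.1, 0.1]
grip_width: 0.0003
finger_force: 0.0
[ 0.52806594 -0.33390567  0.25152572] [[-0.0025  1.      0.0032]
 [ 1.      0.0025  0.004 ]
 [ 0.004   0.0032 -1.    ]] [ 0.7234083   0.45863371 -0.31981046  1.81508922  0.1730134   0.89430115
  0.32845155] [-0.69691357  0.14381251  0.12478484]
```

View pics/w1.png

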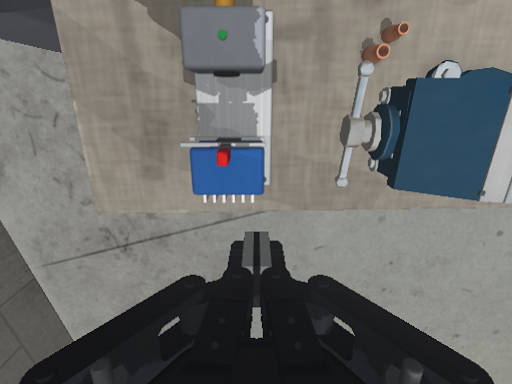

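Run:
```python
from h import *
c=cal('wrist')
print('tab',at(c,224,155,.157),at(c,223,158,.15))
print('lamp',[at(c,*q,.125).round(4).tolist() for q in[(191,148),(264,148),(264,193),(192,193)]])
print('grey',[at(c,*q,.125).round(4).tolist() for q in[(182,71),(266,68)]])
```

```text
tab [ 0.49784479 -0.30473549  0.157     ] [ 0.49603406 -0.30886609  0.15      ]
lamp [[0.4624, -0.3044, 0.125], [0.5331, -0.3045, 0.125], [0.5334, -0.3506, 0.125], [0.46, -0.3505, 0.125]]
grey [[0.4596, -0.2357, 0.125], [0.5343, -0.2332, 0.125]]
```

```bash
python3 -m crank '{"xyz":[[0.014,0.0075,0],[0.014,0.0075,0],[0,0,0.02],[0,0,0.025],[0,0,0.025],[0,0,0.025],[0,0,0.02],[0,0,0]],"angular":[[0,0,0],[0,0,0],[0,0,0],[0,0,0],[0,0,0],[0,0,0],[0,0,0],[0,0,0]]}'
python3 -m crank '{"xyz":[[0,-0.006,0],[0,-0.006,0],[0,-0.006,0],[0,-0.006,0],[0,-0.006,0],[0,-0.006,0],[0,0,0]],"angular":[[0,0,0],[0,0,0],[0,0,0],[0,0,0],[0,0,0],[0,0,0],[0,0,0]]}'
```

```text
clock: 3.0
eef_pos: [0.5366, -0.312, 0.1335]
eef_rot: [-0.003, 0.71, 0.704, -0.001]
contact_force: [-0.0, 0.6, -0.2]
grip_width: 0.0001
finger_force: 0.0
clock: 3.7
eef_pos: [0.5017, -0.3134, 0.1366]
eef_rot: [-0.0, 0.71, 0.704, -0.0]
contact_force: [0.5, -0.3, 1.9]
grip_width: -0.0
finger_force: 0.1
```

```bash
python3 -m crank '{"xyz":[[0.002,-0.003,0],[0.002,-0.003,0],[0,0,0]],"angular":[[0,0,0],[0,0,0],[0,0,0]]}'
python3 -m crank '{"xyz":[[0,-0.003,0],[0,-0.003,0],[0,0,0]],"angular":[[0,0,0],[0,0,0],[0,0,0]]}'
python3 -m crank '{"xyz":[[0,-0.002,0],[0,0,0]],"angular":[[0,0,0],[0,0,0]]}'
python3 - <<'E'
from h import *
s,p,r=st();print(p,s['contact_force'])
cv2.imwrite('pics/w2.png',robot.capture('wrist')[60:260,130:330,::-1].repeat(3,0).repeat(3,1))
E
```

```text
clock: 4.0
eef_pos: [0.4962, -0.3085, 0.1362]
eef_rot: [-0.0, 0.71, 0.704, -0.0]
contact_force: [1.7, -0.1, 0.6]
grip_width: 0.0
finger_force: 0.3
clock: 4.3
eef_pos: [0.49, -0.3086, 0.1361]
eef_rot: [-0.001, 0.71, 0.704, -0.0]
contact_force: [1.1, 0.4, 0.9]
grip_width: 0.0001
finger_force: 0.2
clock: 4.5
eef_pos: [0.4883, -0.3086, 0.1362]
eef_rot: [-0.0, 0.71, 0.704, -0.0]
contact_force: [0.6, 0.2, -1.1]
grip_width: 0.0002
finger_force: 0.4
[ 0.48830711 -0.30860288  0.1361714 ] [ 0.6314727   0.2283546  -1.06876295]
```

View pics/w2.png

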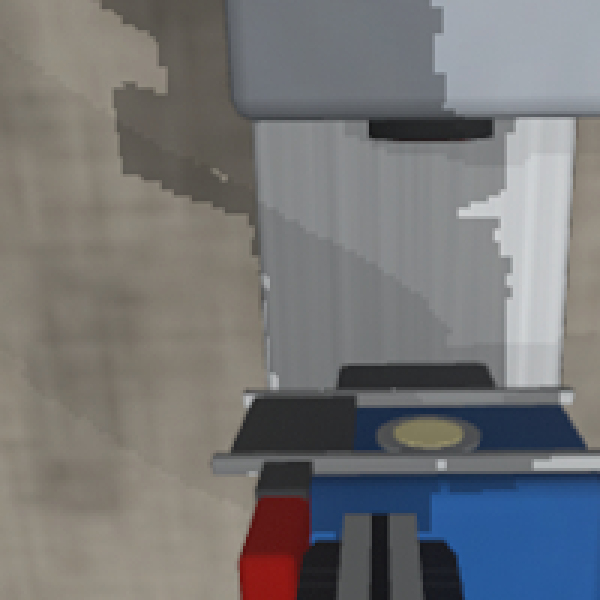

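The red tab, at about (285,540) in the crop, is against the finger. The blade has uncovered the lens at (428,433). I'll keep pushing until it reaches the end stop.

```bash
python3 -m crank '{"xyz":[[0,-0.002,0],[0,0,0]],"angular":[[0,0,0],[0,0,0]]}' | grep -E 'pos|contact'
python3 -m crank '{"xyz":[[0,-0.002,0],[0,0,0]],"angular":[[0,0,0],[0,0,0]]}'| grep -E 'pos|contact'
python3 -m crank '{"xyz":[[0,-0.002,0],[0,0,0]],"angular":[[0,0,0],[0,0,0]]}'| grep -E 'pos|contact'
```

```text
eef_pos: [0.4881, -0.3086, 0.1364]
contact_force: [4.1, 0.8, -2.9]
eef_pos: [0.488, -0.3086, 0.1366]
contact_force: [7.3, 0.4, -5.3]
eef_pos: [0.488, -0.3086, 0.1368]
contact_force: [10.8, -0.2, -8.0]
```

```bash
python3 -m crank '{"xyz":[[0,0.01,0],[0,0.008,0],[0,0,-0.03],[0,0,-0.04],[0,0,-0.04],[0.03,0,-0.01],[0.04,0,0],[0.04,0,0],[0.04,0,0],[0.04,0,0],[0.04,0,0],[0.04,0,0]],"angular":[[0,0,0],[0,0,0],[0,0,0],[0,0,0],[0,0,0],[0,0,0],[0,0,0],[0,0,0],[0,0,0],[0,0,0],[0,0,0],[0,0,0]]}' 0.0854
python3 -m crank '{"xyz":[[0.04,0,0],[0.04,0,0],[0.04,0,0],[0.03,0,0],[0,0,0]],"angular":[[0,0,0],[0,0,0],[0,0,0],[0,0,0],[0,0,0]]}'
python3 - <<'E'
from h import *
s,p,r=st();print(p,r.as_matrix().round(4),s['joints'])
cv2.imwrite('pics/w3.png',cv2.resize(robot.capture('wrist')[:,:,::-1],(800,600),interpolation=cv2.INTER_CUBIC))
c=cal('wrist');print(proj(c,[[.504,.184,.08],[.504,.184,.01]]))
E
```

```text
clock: 6.35
eef_pos: [0.5007, -0.0387, 0.2559]
eef_rot: [-0.001, 0.71, 0.704, -0.002]
contact_force: [0.1, -0.2, -0.4]
grip_width: 0.0854
finger_force: 0.0
clock: 6.85
eef_pos: [0.5025, 0.1152, 0.2564]
eef_rot: [-0.001, 0.707, 0.707, -0.001]
contact_force: [-0.9, -0.5, 0.6]
grip_width: 0.0855
finger_force: 0.0
[0.50248325 0.1152165  0.25635813] [[ 4.0e-04  1.0e+00 -2.1e-03]
 [ 1.0e+00 -4.0e-04  7.0e-04]
 [ 7.0e-04 -2.1e-03 -1.0e+00]] [ 0.05628256  0.32778117 -0.46378848  2.03493728  0.19579369  0.82279093
 -0.52074028]
[[258.06146528 103.83194885]
 [257.92316745 102.1730049 ]]
```

View pics/w3.png

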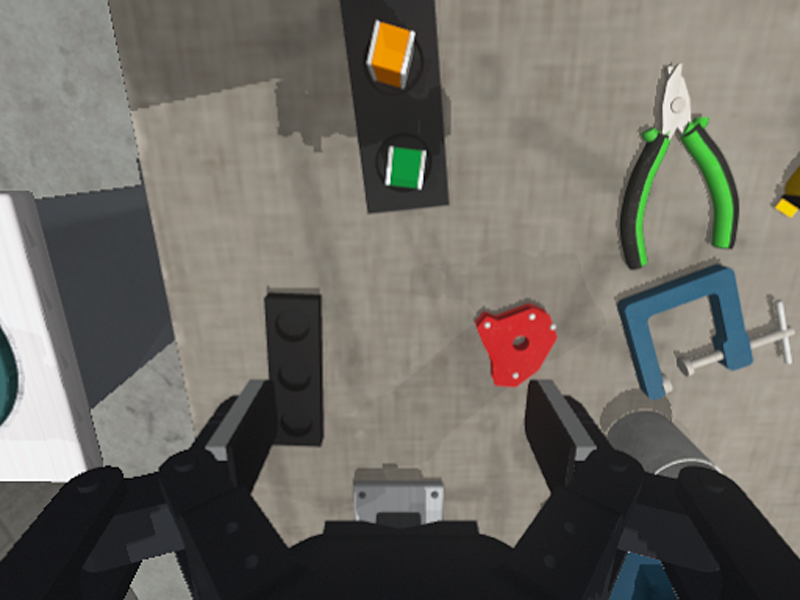

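The green cell is at (405,167), almost directly below the camera axis, with its white faces left and right. The magnet at (518,343) and cutters at (680,170) are clear of the path.

Run:
```python
from h import *
im=robot.capture('wrist')[80:136,230:290,::-1]
cv2.imwrite('pics/w4.png',cv2.resize(im,None,fx=10,fy=10,interpolation=cv2.INTER_CUBIC))
```

```text
(no output)
```

View pics/w4.png

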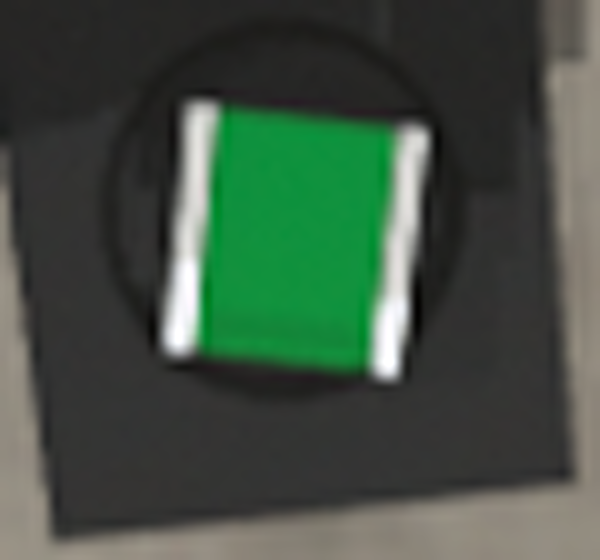

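Run:
```python
from h import *
c=cal('wrist'); s,p,r=st()
q=np.array([at(c,(x+.5)/10-.5+230,(y+.5)/10-.5+80,.08) for x,y in[(185,100),(430,125),(403,380),(163,355)]])
print(q.round(4),q.mean(0),np.linalg.norm(np.diff(q,axis=0),axis=1))
f=(q[0]+q[1]-q[2]-q[3]);g=q[1]+q[2]-q[0]-q[3]
print('cell x yaw',np.degrees(np.arctan2(f[1],f[0])),np.degrees(np.arctan2(g[1],g[0]))+90,'tool x yaw',np.degrees(np.arctan2(*r.as_matrix()[[1,0],0])))
k=[at(c,(x+.5)/10-.5+230,(y+.5)/10-.5+80,.024) for x,y in[(55,540),(572,482)]];print(k)
d=q.mean(0)-p; print('tool shift',r.inv().apply(d))
```

```text
[[0.4938 0.1966 0.08  ]
 [0.5201 0.1939 0.08  ]
 [0.5174 0.1672 0.08  ]
 [0.4909 0.1701 0.08  ]] [0.5055292  0.18194024 0.08      ] [0.02645186 0.0267438  0.02666432]
cell x yaw 84.07472425723888 83.99803713406897 tool x yaw 89.60243052947807
[array([0.47387389, 0.14261101, 0.024     ]), array([0.54219628, 0.14974475, 0.024     ])]
tool shift [0.07228691 0.00271871 0.17562334]
```

```bash
python3 -m crank '{"xyz":[[0.024,0.0009,0],[0.024,0.0009,0],[0.0243,0.0009,0],[0,0,0.03],[0,0,0.03],[0,0,0.03],[0,0,0.02],[0,0,0]],"angular":[[0,0,0],[0,0,0],[0,0,0],[0,0,0.05],[0,0,0.048],[0,0,0],[0,0,0],[0,0,0]]}'
python3 - <<'E'
from h import *
s,p,r=st();M=r.as_matrix();print(p,np.degrees(np.arctan2(M[1,0],M[0,0])),M[:,2]);print(r.inv().apply(np.array([.5055,.1819,.047])-p))
E
```

```text
clock: 7.75
eef_pos: [0.5052, 0.1791, 0.1434]
eef_rot: [-0.0, 0.745, 0.668, -0.004]
contact_force: [-0.4, -0.6, 0.6]
grip_width: 0.0854
finger_force: 0.0
[0.50516469 0.17912861 0.14341779] 83.75373993649399 [-0.00718747 -0.00532662 -0.99995998]
[0.00337731 0.00066467 0.09639675]
```

```bash
python3 -m crank '{"xyz":[[0.003,0.0005,0],[0,0,0],[0,0,0.02],[0,0,0.02],[0,0,0.02],[0,0,0.018],[0,0,0],[0,0,0]],"angular":[[0,0,0],[0,0,0],[0,0,0],[0,0,0],[0,0,0],[0,0,0],[0,0,0],[0,0,0]]}'
python3 - <<'E'
from h import *
s,p,r=st();M=r.as_matrix();print(p,np.degrees(np.arctan2(M[1,0],M[0,0])),M[:,2]);print(r.inv().apply(np.array([.5055,.1819,.047])-p))
E
```

```text
clock: 8.55
eef_pos: [0.5089, 0.1864, 0.0693]
eef_rot: [0.0, 0.744, 0.669, 0.001]
contact_force: [0.4, 1.0, 0.8]
grip_width: 0.0854
finger_force: 0.0
[0.50890757 0.18643102 0.0692758 ] 83.92092307285564 [ 1.3163592e-03  4.0825093e-04 -9.9999905e-01]
[-0.00487856 -0.00293676  0.02226944]
```

```bash
python3 -m crank '{"xyz":[[-0.0045,-0.003,0],[0,0,0],[0,0,0]],"angular":[[0,0,0],[0,0,0],[0,0,0]]}' >/dev/null
cat > chk.py <<'E'
from h import *
import sys
s,p,r=st();M=r.as_matrix();print(p.round(4),'yaw',np.degrees(np.arctan2(M[1,0],M[0,0])).round(2),'tool z',M[:,2].round(4),'F',s['contact_force'].round(1),s['grip_width'],s['finger_force']);print(r.inv().apply(np.array(list(map(float,sys.argv[1:4])))-p).round(4))
E
python3 chk.py .5055 .1819 .047
```

```text
[0.505  0.1819 0.0691] yaw 83.9 tool z [ 1.3e-03  3.0e-04 -1.0e+00] F [-0.   0.3 -0.6] 0.08530449189327295 0.0
[0.0001 0.0004 0.0221]
```

```bash
python3 -m crank '{"xyz":[[0,0,0.011],[0,0,0.011],[0,0,0],[0,0,0]],"angular":[[0,0,0],[0,0,0],[0,0,0],[0,0,0]]}' >/dev/null
python3 chk.py .5055 .1819 .047
```

```text
[0.5041 0.182  0.0455] yaw 83.95 tool z [-1.6e-03 -7.0e-04 -1.0e+00] F [ 0.6 -0.  -0.3] 0.08541339170687326 0.0
[ 0.0001  0.0014 -0.0015]
```

```bash
python3 -m crank '{"xyz":[[0,0.0013,-0.004],[0,0,0]],"angular":[[0,0,0],[0,0,0]]}' >/dev/null
python3 chk.py .5055 .1819 .0495
python3 -m crank '{"xyz":[[0,0,0],[0,0,0],[0,0,0],[0,0,0],[0,0,0],[0,0,0],[0,0,0],[0,0,0]],"angular":[[0,0,0],[0,0,0],[0,0,0],[0,0,0],[0,0,0],[0,0,0],[0,0,0],[0,0,0]]}' 0 >/dev/null
python3 chk.py .5055 .1819 .0495
```

```text
[0.5067 0.1822 0.0509] yaw 83.92 tool z [ 1.2e-03  7.0e-04 -1.0e+00] F [ 0.   0.1 -0.1] 0.08585957860855911 0.0
[-0.0005 -0.0011  0.0014]
[0.506  0.1819 0.0504] yaw 83.93 tool z [ 0.e+00 -2.e-04 -1.e+00] F [-0.4 -0.2  4.1] 0.024977955902974653 59.02673363685608
[-0.     -0.0005  0.0009]
```

```bash
python3 -m crank '{"xyz":[[0,0,-0.008],[0,0,-0.012],[0,0,-0.02],[0,0,-0.025],[0,0,-0.03],[0,0,-0.03],[0,0,-0.025],[0,0,-0.01],[0,0,0],[0,0,0]],"angular":[[0,0,0],[0,0,0],[0,0,0],[0,0,0],[0,0,0],[0,0,0],[0,0,0],[0,0,-0.05],[0,0,-0.049],[0,0,0]]}' >/dev/null
python3 chk.py .4973 -.2657 .205
python3 - <<'E'
from h import *
cv2.imwrite('pics/w5.png',robot.capture('wrist')[:,:,::-1])
E
```

```text
[0.506  0.1818 0.2114] yaw 89.59 tool z [ 1.3e-03  4.0e-04 -1.0e+00] F [ 0.  -0.5 -1.3] 0.024792375050637975 58.97791922092438
[-0.4475 -0.0055  0.0063]
```

View pics/w5.png

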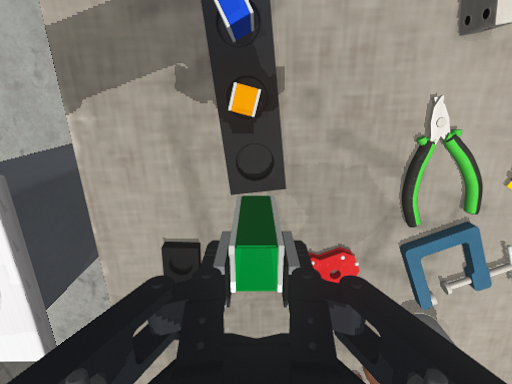

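The cell is held by its white faces, at (255,250), and the other two cells are undisturbed. Next is the carry to above the gap.

```bash
python3 -m crank '{"xyz":[[-0.015,0,0],[-0.03,0,0],[-0.04,-0.001,0],[-0.045,-0.001,0],[-0.045,-0.001,0],[-0.045,-0.001,0],[-0.045,0,0],[-0.045,0,0],[-0.04,0,0],[-0.03,0,0],[-0.015,0,0],[0,0,0]],"angular":[[0,0,0],[0,0,0],[0,0,0],[0,0,0],[0,0,0],[0,0,0],[0,0,0],[0,0,0],[0,0,0],[0,0,0],[0,0,0],[0,0,0]]}' >/dev/null
python3 chk.py .4973 -.2657 .205
```

```text
[ 0.4981 -0.2159  0.2098] yaw 89.29 tool z [-1.3e-03 -6.0e-04 -1.0e+00] F [-0.   1.  -1.5] 0.02524672293160969 58.96370887756348
[-0.0498 -0.0002  0.0048]
```

```bash
python3 -m crank '{"xyz":[[-0.015,0,0],[-0.02,0,0],[-0.0145,0,0],[0,0,0],[0,0,0],[0,0,0]],"angular":[[0,0,0],[0,0,0],[0,0,-0.004],[0,0,0],[0,0,0],[0,0,0]]}' >/dev/null
python3 chk.py .4973 -.2657 .1164
python3 - <<'E'
from h import *
ims=[robot.capture('wrist'),robot.capture('scene'),robot.capture('top')]
for n,i in zip('wst',ims): cv2.imwrite(f'pics/a_{n}.png',i[:,:,::-1])
w=cv2.resize(ims[0],(512,384)); 
v=np.zeros((600,800,3),np.uint8); v[:384,:400]=w[:,56:456]; 
c=cal('scene');q=proj(c,[[.4973,-.2657,.1]])[0].astype(int);print(q)
v[:384,400:]=cv2.resize(ims[1][q[1]-24:q[1]+24,q[0]-25:q[0]+25],(400,384),interpolation=cv2.INTER_CUBIC)
cv2.imwrite('pics/a.png',v[:384,:,::-1])
E
```

```text
[ 0.499  -0.2609  0.2103] yaw 89.95 tool z [-2.e-04  1.e-03 -1.e+00] F [-0.6  0.7 -1.8] 0.0252390711383044 58.96432399749756
[-0.0049 -0.0017  0.0939]
[337 161]
```

View pics/a.png

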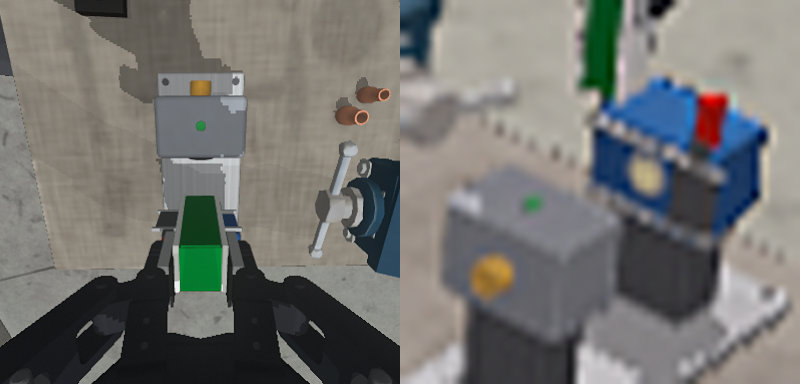

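```bash
python3 - <<'E'
from h import *
c=cal('wrist')
for q in[(211,156),(301,156),(211,97),(302,96)]: print(at(c,*q,.125).round(4))
print('dot',at(c,257,126,.125).round(4))
E
python3 -m crank '{"xyz":[[-0.0045,-0.0015,0],[0,0,0],[0,0,0.02],[0,0,0.02],[0,0,0],[0,0,0]],"angular":[[0,0,0],[0,0,0.005],[0,0,0],[0,0,0],[0,0,0],[0,0,0]]}' >/dev/null
python3 chk.py .4973 -.2657 .1164
```

```text
[ 0.4614 -0.2279  0.125 ]
[ 0.5358 -0.228   0.125 ]
[ 0.4638 -0.1816  0.125 ]
[ 0.5342 -0.1809  0.125 ]
dot [ 0.4994 -0.2036  0.125 ]
[ 0.4973 -0.2671  0.1703] yaw 89.53 tool z [-6.e-04  3.e-04 -1.e+00] F [ 0.1 -0.1 -1. ] 0.02483900781427529 59.02779400348663
[0.0013 0.     0.0539]
```

```bash
python3 -m crank '{"xyz":[[0.0015,0.0005,0],[0,0,0.012],[0,0,0.012],[0,0,0.01],[0,0,0.01],[0,0,0],[0,0,0]],"angular":[[0,0,0],[0,0,0],[0,0,0],[0,0,0],[0,0,0],[0,0,0],[0,0,0]]}' >/dev/null
python3 chk.py .498 -.2655 .1164
```

```text
[ 0.4978 -0.2654  0.1258] yaw 89.55 tool z [-8.e-04  5.e-04 -1.e+00] F [-0.1 -0.  -1.7] 0.02523779016538515 59.036757946014404
[-0.0001  0.0002  0.0094]
```

```bash
python3 -m crank '{"xyz":[[0,0,0.005],[0,0,0.0045],[0,0,0],[0,0,0],[0,0,0]],"angular":[[0,0,0],[0,0,0],[0,0,0],[0,0,0],[0,0,0]]}' >/dev/null
python3 chk.py .498 -.2655 .1164
python3 - <<'E'
from h import *
a=robot.capture('scene');t=robot.capture('top')
c=cal('scene');q=proj(c,[[.4973,-.2657,.1]])[0].astype(int);c=cal('top');u=proj(c,[[.4973,-.2657,.1]])[0].astype(int)
f=lambda i,q:cv2.resize(i[q[1]-30:q[1]+30,q[0]-30:q[0]+30],(400,400),interpolation=cv2.INTER_CUBIC)
cv2.imwrite('pics/b.png',np.hstack([f(a,q),f(t,u)])[:,:,::-1])
E
```

```text
[ 0.498  -0.2656  0.117 ] yaw 89.54 tool z [ 3.e-04 -2.e-04 -1.e+00] F [-0.7  0.4 -1.5] 0.02463706606326133 59.03573513031006
[ 0.0001 -0.      0.0006]
```

View pics/b.png

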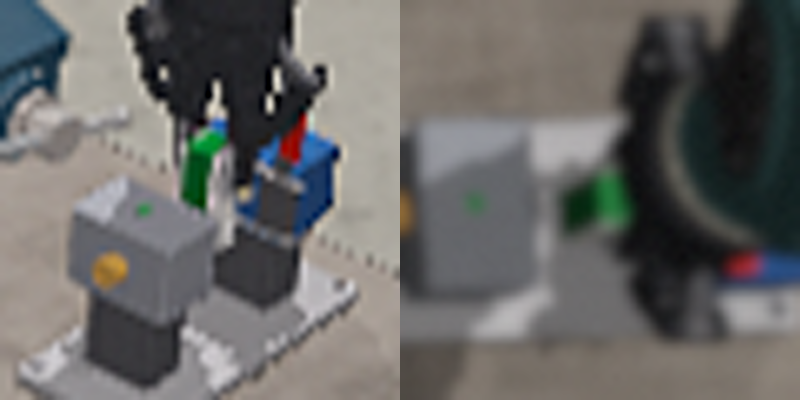

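The crop shows the cell upright in the gap between the heads. The red tab, at (297,130), is at its open end. Last, a numeric check that the cell has not tilted in the grip.

Run:
```python
from h import *
s,p,r=st(); c=cal('wrist'); i=robot.capture('wrist').astype(int)
m=(i[...,1]>i[...,0]*2+20)&(i[...,1]>i[...,2]*1.5+10); m[:170]=0
for row in range(190,300,8):
    x=np.flatnonzero(m[row]); print(row,(x.min(),x.max(),i[row,x,1].mean().round()) if len(x) else None)
P=np.array([[a,b,z] for z in(-.0404,.0296) for a in(.013,-.013) for b in(-.011,.011)])
yaw=np.radians(89.55); W=np.c_[p[0]+P[:,0]*np.cos(yaw)-P[:,1]*np.sin(yaw),p[1]+P[:,0]*np.sin(yaw)+P[:,1]*np.cos(yaw),p[2]+P[:,2]]
print(np.c_[P,proj(c,W)].round(3)); print(st()[0]['clock'])
```

```text
190 None
198 (np.int64(242), np.int64(269), np.float64(57.0))
206 (np.int64(241), np.int64(270), np.float64(58.0))
214 (np.int64(240), np.int64(271), np.float64(58.0))
222 (np.int64(239), np.int64(272), np.float64(58.0))
230 (np.int64(238), np.int64(274), np.float64(58.0))
238 (np.int64(237), np.int64(275), np.float64(58.0))
246 (np.int64(235), np.int64(276), np.float64(117.0))
254 (np.int64(235), np.int64(276), np.float64(127.0))
262 (np.int64(235), np.int64(276), np.float64(126.0))
270 (np.int64(236), np.int64(276), np.float64(125.0))
278 (np.int64(236), np.int64(276), np.float64(123.0))
286 (np.int64(236), np.int64(276), np.float64(121.0))
294 None
[[ 1.30000e-02 -1.10000e-02 -4.00000e-02  2.72292e+02  1.98175e+02]
 [ 1.30000e-02  1.10000e-02 -4.00000e-02  2.40780e+02  1.98164e+02]
 [-1.30000e-02 -1.10000e-02 -4.00000e-02  2.71629e+02  2.31647e+02]
 [-1.30000e-02  1.10000e-02 -4.00000e-02  2.41405e+02  2.31634e+02]
 [ 1.30000e-02 -1.10000e-02  3.00000e-02  2.80537e+02  2.51571e+02]
 [ 1.30000e-02  1.10000e-02  3.00000e-02  2.32707e+02  2.51548e+02]
 [-1.30000e-02 -1.10000e-02  3.00000e-02  2.79058e+02  2.98116e+02]
 [-1.30000e-02  1.10000e-02  3.00000e-02  2.34119e+02  2.98090e+02]]
15.2
```

Run:
```python
from h import *
from scipy.optimize import least_squares
s,p,r=st(); c=cal('wrist'); i=robot.capture('wrist').astype(float)
col=i[180:310,246:266,1].mean(1); d=np.diff(col); k=np.argsort(-abs(d))[:8]; print(sorted([(int(a)+180.5,round(d[a],1)) for a in k]))
for n in('w5','a_w'): 
    j=cv2.imread(f'pics/{n}.png').astype(float)[180:310,246:266,1].mean(1); e=np.diff(j); print(n,sorted([(int(a)+180.5,round(e[a],1)) for a in np.argsort(-abs(e))[:6]]))
def rows(dy,dz,th):
    o=[]
    for a,z in((.013,-.0404),(.013,.0296),(-.013,.0296)):
        A=a*np.cos(th)+z*np.sin(th)+dy; Z=-a*np.sin(th)+z*np.cos(th)+dz
        o.append(proj(c,[[p[0],p[1]+A,p[2]+Z]])[0,1])
    return np.array(o)
print(rows(0,0,0)); np.savez('x',p=p)
for obs in([196,246,292.],[194,245,291.],[197,246,292.]): q=least_squares(lambda v:rows(v[0]/1e3,v[1]/1e3,v[2]/57.3)-obs,[0,0,0]).x;print(obs,q.round(2))
```

```text
[(186.5, np.float64(-32.1)), (187.5, np.float64(55.2)), (188.5, np.float64(31.4)), (194.5, np.float64(-25.9)), (195.5, np.float64(-38.6)), (244.5, np.float64(47.3)), (294.5, np.float64(-32.7)), (295.5, np.float64(-78.5))]
w5 [(191.5, np.float64(38.8)), (192.5, np.float64(34.8)), (194.5, np.float64(-31.2)), (195.5, np.float64(-50.0)), (244.5, np.float64(53.8)), (245.5, np.float64(30.4))]
a_w [(194.5, np.float64(-24.8)), (195.5, np.float64(-36.4)), (244.5, np.float64(47.7)), (245.5, np.float64(15.8)), (246.5, np.float64(-14.9)), (291.5, np.float64(19.3))]
[198.19295936 251.59827238 298.14337728]
[196, 246, 292.0] [ 0.53 -3.66  0.39]
[194, 245, 291.0] [ 1.85 -3.05 -0.27]
[197, 246, 292.0] [-0.17 -4.32  0.87]
```

The cell is upright to within 1°, and its height agrees to a few mm. I'll raise it 1 mm as a compromise between the two height estimates, let it settle and hand in.

```bash
python3 -m crank '{"xyz":[[0,0,-0.001],[0,0,0],[0,0,0],[0,0,0],[0,0,0]],"angular":[[0,0,0],[0,0,0],[0,0,0],[0,0,0],[0,0,0]]}' >/dev/null
python3 chk.py .498 -.2655 .1175
python3 -c "
from rig import robot
print(robot.sign_off())"
```

```text
[ 0.4979 -0.2656  0.1178] yaw 89.55 tool z [-0. -0. -1.] F [ 0.2 -0.5 -1.7] 0.02502058800468148 59.03683304786682
[0.0001 0.0001 0.0003]
the job is handed in; nothing more can be done
None
```

I pushed the shutter to its end stop and handed in with the green cell held steady and upright in the gap, gripped on its white faces, its beam point aimed at the beam line; the cell's height is uncertain by about 3 mm, and no verdict came back.

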